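# Free the rosette block from behind the finials

### The arm

A 6-joint arm with a two-finger parallel gripper is mounted at the origin on the work surface. World frame = base frame: x ahead of the robot, y to its left, z up, the work surface at z = 0. Lengths are in m, angles in rad, forces in N, time in s.
With the tool pointing down it reaches from about 0.375 to 0.975 m from the base axis. Payload 3.8 kg.
Tool frame: the origin (TCP) lies at the centre of the arm's flange, where the gripper is bolted on; the fingertips stand 166 mm ahead of it and the grasp point (between the pads) lies 147 mm ahead of it (env.hold_point_z is the z of the grasp point in the tool frame, in m); z points along the fingers, y is the line along which they close (so a half turn about z gives the same grasp; the last joint's range is limited). The gripper opens to 88 mm and grips with 3 to 60 N. Pads are 18 mm wide; open, the fingers measure 123 mm over their backs; the gripper's body (75 mm by 187 mm) begins 45 mm behind the grasp point.
Start: joints at [-1.25, 0.264, 1.604, -0, 1.274, -0.037], TCP at [0.236, -0.632, 0.405] pointing down, gripper open.
Joint ranges: [-2.63, 2.63], [-0.94, 2.18], [0.31, 2.57], [-1.31, 4.45], [0, 2.66], [-2.55, 2.55]. Speed limits (rad/s): [2.57, 2.57, 3.14, 3.14, 3.14, 3.14].

### API

Orientations are given as [roll, pitch, yaw] about the fixed x, y, z axes, in that order (R = Rz(yaw) Ry(pitch) Rx(roll)).
In Python, from cell import env, cams gives the robot as it stands.
- The arm moves only by the tool move_arm, never from a script. Its arguments are lists of equal length, an entry for each row: "dp": the shift along the tool's x, y, z each as a share of 0.2 m, from -1 to 1, a list of three; "roll": the turn about the tool's z as a share of 180 degrees, from -1 to 1; "gripper": the opening, from -1 (shut) to 1 (fully open). In form: {"dp": [[tx, ty, tz], ...], "roll": [roll, ...], "gripper": [gripper, ...]}. A call has exactly 10 rows; each row shifts and turns the commanded pose from where the row before left it, along the tool's axes as they then stand; what a row does not reach is not made up. A row lasts 1/10 s, in which the tool goes at most 50 mm and 8.59 degrees, less where a joint would pass 70% of its speed; a pose out of reach is approached as far as the arm can. A call with a number of a shift or a turn outside -1 to 1 is refused whole. A call with a gripper value outside its range is refused whole. The fingers move at their own pace and stop on an object; the grip force is fixed at half the most. Time passes only in rows, so rows that do not move let the fingers close, or fill a call up. It gives the time, the measured TCP pose, the force, the opening and the grip force at its end, in the units of the state.
- env.get_obs(): the state, without advancing time (a new reading comes with each control period).
- cams.camera(name): name is "scene" or "top" or "wrist"; returns the picture (420x560x3 uint8, red, green, blue); there is no depth.
- cams.camera_model(name): a dict with "K" (3x3 intrinsics, pixels), "pose" (4x4, takes a point from camera to world coordinates). Camera axes: x right, y down, z forward; pixel columns grow to the right and rows downward; lengths in m; the calibration is good to about 2 mm. A picture is of the moment at which its call begins: read the wrist's pose just before it. camera_model takes no time and is no camera call; for the wrist camera it gives the pose at the moment of the call.
- env.close_job(): hands the job in; it is judged then, once.
The state is a dict: "t": time; "joints": joint angles; "qd": joint speeds; "joint_torque": joint torques, N m; "tcp_pos": TCP position; "tcp_rot": TCP orientation; "wrist_force": force on the tool from outside, world axes, zero at the start; "torque": the same for the moment, N m; "gripper_width": finger opening in m; "finger_force": force on a finger pad.
Only numpy, scipy, OpenCV 4.12 (cv2) and the standard library are available. Lean on these libraries where they do the work, as an engineer would, in place of code of your own. Each camera call takes 0.05 s, during which the arm holds its last target. There are 200 camera calls.

### The job

Lift the three turned finials out of the parts tray and stand them upright in the empty long side tray. With all three out of the way, fetch the square rosette block they hemmed in and lay it flat in the square pocket of the carving board, face up, roughly centred and square to the pocket's sides. Then put each finial back upright in the parts tray on the very spot it had at the start; do not knock any finial over or disturb the mallet, the chisel or the tin.

Things in the scene. Friction and masses are not known exactly. Their poses are not given: they have to be found in the camera images.
- parts_tray: Fixed low plywood tray, 160 (x) by 210 (y) mm, floor 6 mm and rim 16 mm above the bench, walls 5 mm thick. Origin: centre of the underside. Pencilled rings (55 mm) mark the finials' spots at (-34, 0), (22, 62) and (22, -62) mm in its axes; each finial starts within 5 mm of one, which on which varies. The rosette lies amid them near (28, 0), too hemmed in to be gripped until they are gone.
- side_tray: Fixed long empty tray of brown wood, 280 (x) by 120 (y) mm outside, floor 6 mm above the bench, walls 5 mm thick with the rim 16 mm above the bench. Origin: centre of the underside, x along its length. Room for the three finials in a row, e.g. 85 mm apart. It stands on the left or on the right of the parts tray.
- carving_board: Fixed dark wooden board, 260 (x) by 120 (y) mm, top 18 mm above the bench, with one square pocket 68 by 68 mm in its middle, 10 mm deep, its pale floor 8 mm above the bench. Origin: centre of the underside, directly under the pocket's centre; the pocket's sides run along x and y. It stands on the other side of the parts tray from the side tray.
- ball_finial: Pale turned wood, loose. Round foot 48 mm across and 10 mm thick, waist about 20 to 36 mm thick above it. Origin: centre of the underside, z up. Topped by a ball 40 mm across centred 88 mm above the origin; 108 mm tall. Grip the ball at about 87 mm.
- spire_finial: Pale turned wood, loose. Round foot 48 mm across and 10 mm thick, waist about 20 to 36 mm thick above it. Origin: centre of the underside, z up. Topped by a plain round column 28 mm across from 62 to 102 mm above the origin, then a cone to a tip at 124 mm. Grip the column at about 84 mm.
- square_finial: Pale turned wood, loose. Round foot 48 mm across and 10 mm thick, waist about 20 to 36 mm thick above it. Origin: centre of the underside, z up. Topped by a square block 36 by 36 mm from 66 to 106 mm above the origin, its sides along the body's x and y, with a smaller square cap to 112 mm. Grip the block at about 86 mm.
- rosette: Loose pale wooden block 50 by 50 mm, 32 mm high, with a flower of eight petals carved on its top face (3 mm proud, darker). Origin: centre of the underside, sides along x and y, z up. Four-fold symmetric: any of the four quarter turns will do. Grip its sides with the fingertips about 15 mm above its underside, so that they clear the pocket's rim.
- mallet: Bystander: loose wooden mallet lying on the bench beyond the parts tray, head 62 by 100 by 66 mm high, handle 170 mm along its +y at 33 mm height. Origin: under the centre of the head.
- chisel: Bystander: loose chisel lying on the bench between the robot and the parts tray, along its y: dark handle to -y, blade to +y, 240 mm long, 26 mm thick. Origin: on the bench under the joint of handle and blade.
- wax_tin: Bystander: loose round metal tin, 72 mm across, 55 mm high, beyond the parts tray. Origin: centre of the underside.
Not all that is in view belongs to the job. Leave any blue or yellow look-alike of the spire_finial alone.

How it is judged:
On the way, in this order (a step that is already met when the one before it is completed fails the run):
1. all three finials stand upright and released in the side tray (x of ball_finial in the frame of side_tray between -0.135 and 0.135 m and y of ball_finial in the frame of side_tray between -0.055 and 0.055 m and z of each of ball_finial, spire_finial, square_finial in the frame of side_tray below 0.01 m and linear speed of each of ball_finial, spire_finial, square_finial below 0.03 m/s and angle between each of ball_finial, spire_finial, square_finial's own z axis and vertical below 0.12 rad and contact force between the fingers and ball_finial below 0.2 N and x of spire_finial in the frame of side_tray between -0.135 and 0.135 m and y of spire_finial in the frame of side_tray between -0.055 and 0.055 m and contact force between the fingers and spire_finial below 0.2 N and x of square_finial in the frame of side_tray between -0.135 and 0.135 m and y of square_finial in the frame of side_tray between -0.055 and 0.055 m and contact force between the fingers and square_finial below 0.2 N), for 0.2 s.
2. the rosette block lies released in the pocket of the carving board while the three finials still stand in the side tray (all of step 1 and x of rosette in the frame of carving_board between -0.012 and 0.012 m and y of rosette in the frame of carving_board between -0.012 and 0.012 m and z of rosette in the frame of carving_board below 0.012 m and (angle between the x axis of rosette and the x axis of carving_board, either way round below 0.2 rad or angle between the x axis of rosette and the y axis of carving_board, either way round below 0.2 rad) and linear speed of rosette below 0.03 m/s and angle between rosette's own z axis and vertical below 0.12 rad and contact force between the fingers and rosette below 0.2 N), for 0.2 s.
At the end, for the whole second after the job is handed in: The rosette block lies flat, face up, in the pocket of the carving board, within 12 mm of its centre along each side and square to it within 0.2 rad; each finial stands upright (within 0.12 rad) within 15 mm of the spot it had at the start; all are released and at rest (x of rosette in the frame of carving_board between -0.012 and 0.012 m and y of rosette in the frame of carving_board between -0.012 and 0.012 m and z of rosette in the frame of carving_board below 0.012 m and (angle between the x axis of rosette and the x axis of carving_board, either way round below 0.2 rad or angle between the x axis of rosette and the y axis of carving_board, either way round below 0.2 rad) and linear speed of each of rosette, ball_finial, spire_finial, square_finial below 0.03 m/s and angle between each of rosette, ball_finial, spire_finial, square_finial's own z axis and vertical below 0.12 rad and contact force between the fingers and rosette below 0.2 N and distance of each of ball_finial, spire_finial, square_finial from where it was at the start of the episode below 0.015 m and contact force between the fingers and ball_finial below 0.2 N and contact force between the fingers and spire_finial below 0.2 N and contact force between the fingers and square_finial below 0.2 N); the robot touches nothing.
It fails at once if a finial is knocked over (angle between any of ball_finial, spire_finial, square_finial's own z axis and vertical above 0.7 rad).
It fails at once if the mallet, the chisel or the tin is disturbed (moved more than 20 mm) (distance of any of mallet, chisel, wax_tin from where it was at the start of the episode above 0.02 m).
It also fails if it takes over 138 s, if anything falls off the work surface, if the arm or the gripper's body presses on something with over 40 N, if the wrist force passes 120 N, or if a joint passes its speed limit or range.

## Working session

There is one attempt and no reset: what is moved stays moved. The work goes in short steps, Python scripts to look and compute and a tool call to move; the robot and the scene stay as the last step left them, time stands still between calls to the robot, and variables do not carry over. Pictures are saved under pics/ and viewed, at most 14 in all, crops included, and the job is handed in when it is done.

Besides the shell and the picture viewer there is one more tool, called after ">>>" as a command line: name --pt "numbers of a row" for each row, then --argument value for the rest. move_arm: Moves the arm, as the interface text tells. Shift numbers are shares of 0.2 m and turn numbers shares of 180 degrees, none past 1 either way. Its arguments: {"type":"object","properties":{"dp":{"type":"array"},"roll":{"type":"array"},"gripper":{"type":"array"}},"required":["dp","roll","gripper"]}

```bash
mkdir -p pics; ls
cat > h.py <<'E'
import numpy as np, cv2
from cell import env, cams
def snap(n,f):
    m=cams.camera_model(n); im=cams.camera(n); cv2.imwrite(f'pics/{f}.png',cv2.cvtColor(im,cv2.COLOR_RGB2BGR)); np.savez(f'pics/{f}.npz',K=m['K'],pose=m['pose']); return im
def ray(f,uv,z):
    d=np.load(f'pics/{f}.npz'); K,P=d['K'],d['pose']
    r=P[:3,:3]@np.linalg.inv(K)@np.array([*uv,1.]); o=P[:3,3]
    return (o+r*(z-o[2])/r[2])
def crop(f,x0,y0,x1,y1,out,s=4):
    im=cv2.imread(f'pics/{f}.png')[y0:y1,x0:x1]; cv2.imwrite(f'pics/{out}.png',cv2.resize(im,None,fx=s,fy=s,interpolation=cv2.INTER_CUBIC))
E
python3 - <<'E'
from h import *
np.set_printoptions(precision=4,suppress=True)
for n in('scene','top'):
    snap(n,n+'0'); m=cams.camera_model(n); print(m['K'],m['pose'])
import cv2
a=cv2.imread('pics/scene0.png');b=cv2.imread('pics/top0.png')
print(env.get_obs())
E
```

```text
pics
[[398.2869   0.     276.9085]
 [  0.     398.2869 207.5795]
 [  0.       0.       1.    ]] [[-0.8373  0.4316 -0.3355  0.84  ]
 [ 0.5467  0.667  -0.5063  0.3967]
 [ 0.0053 -0.6073 -0.7944  0.6391]
 [ 0.      0.      0.      1.    ]]
[[547.0131   0.     279.8081]
 [  0.     547.0131 212.2492]
 [  0.       0.       1.    ]] [[-0.0261 -0.9964  0.0808  0.4675]
 [-0.9995  0.0246 -0.0193  0.006 ]
 [ 0.0172 -0.0812 -0.9965  1.3247]
 [ 0.      0.      0.      1.    ]]
{'t': 0.1, 'joints': array([-1.2499,  0.2647,  1.6052, -0.    ,  1.2737, -0.0369]), 'qd': array([-0.0015,  0.0006, -0.0035, -0.0008,  0.0005,  0.0006]), 'joint_torque': array([  0.0009, -50.362 , -35.8072,   0.0731,   0.0233,  -0.    ]), 'tcp_pos': array([ 0.2363, -0.632 ,  0.4035]), 'tcp_rot': array([-3.1396, -0.    ,  0.3578]), 'wrist_force': array([-0.0098, -0.0459,  0.5882]), 'torque': array([ 0.0038,  0.0225, -0.0275]), 'finger_force': 0.0, 'gripper_width': 0.08820323102531642}
```

View pics/scene0.png

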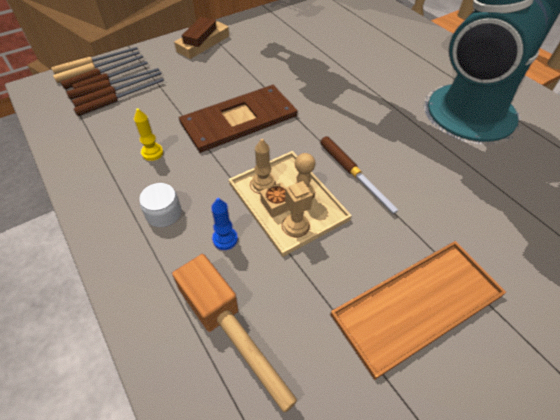

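View pics/top0.png

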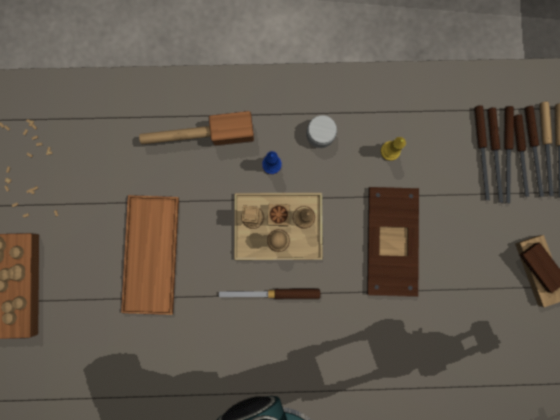

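The scene view shows the spire at (262,165), ball at (305,163) and square at (297,205), with the rosette between them at (276,194). The blue (224,222) and yellow (147,133) spires are decoys. In the top view, square is at (251,215), spire (305,216), ball (279,240), rosette (279,215), side tray (151,255), board pocket (393,241).

Run:
```python
from h import *
crop('top0',225,180,335,270,'c1',7)
crop('top0',355,180,435,305,'c2',4.7)
crop('top0',115,185,190,325,'c3',4.2)
a=cv2.imread('pics/c2.png');b=cv2.imread('pics/c3.png');print(a.shape,b.shape)
h=588
a=cv2.copyMakeBorder(a,0,h-a.shape[0],0,0,0);b=cv2.copyMakeBorder(b,0,h-b.shape[0],0,0,0)
cv2.imwrite('pics/c23.png',np.hstack([a,b]))
```

```text
(588, 376, 3) (588, 315, 3)
```

View pics/c1.png

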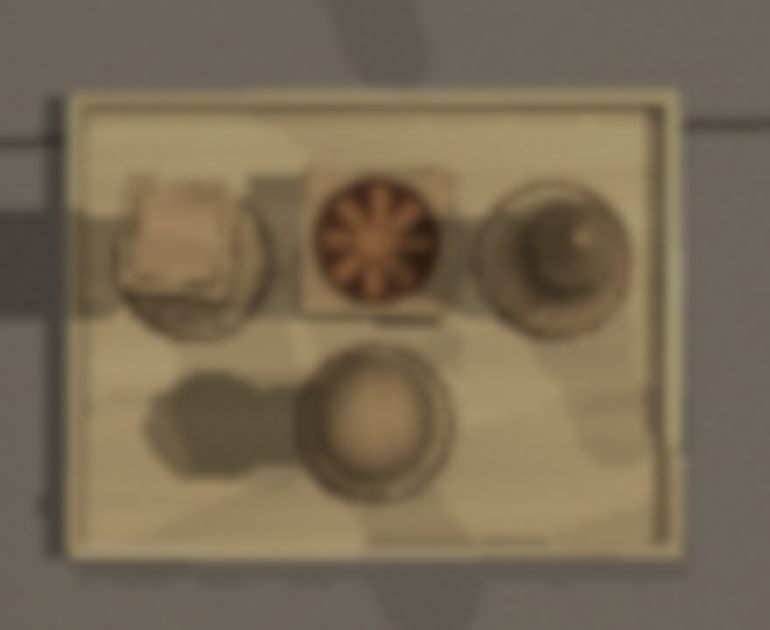

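View pics/c23.png

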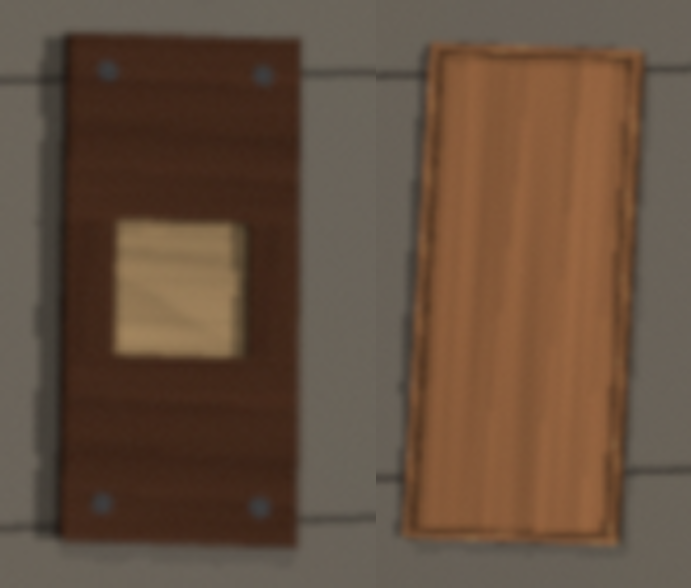

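The crops show ball top at (378,420), spire tip about (583,236), square head about (182,238), slightly turned, and rosette flower at (377,241), all inside the tray. Board and side tray corners are clear; both are slightly turned.

Run:
```python
from h import *
np.set_printoptions(precision=4,suppress=True)
def P(u,v,s,x0,y0,z): return ray('top0',((u+.5)/s-.5+x0,(v+.5)/s-.5+y0),z)[:2]
c1=lambda u,v,z:P(u,v,7,225,180,z)
c2=lambda u,v,z:P(u,v,4.7,355,180,z)
c3=lambda u,v,z:P(u-376,v,4.2,115,185,z)
def rect(n,pts):
    (tl,tr,br,bl)=pts; c=np.mean(pts,0)
    print(n,'c',c,'len up',np.linalg.norm(tl-bl),'len across',np.linalg.norm(tr-tl),
     'ang of up-dir deg',np.degrees(np.arctan2(*((tl-bl+tr-br)[::-1]))),'left-dir -90:',np.degrees(np.arctan2(*((tl-tr+bl-br)[::-1])))-90); return c
T=rect('tray',[c1(*p,.016) for p in((68,90),(680,90),(683,557),(68,557))])
rect('board',[c2(*p,.018) for p in((68,33),(300,38),(297,547),(60,540))])
rect('pocket',[c2(*p,.018) for p in((114,219),(245,222),(243,357),(113,355))])
rect('side',[c3(*p,.016) for p in((430,44),(643,50),(618,545),(403,538))])
rect('ros',[c1(*p,.038) for p in((308,168),(455,168),(447,318),(300,315))])
print('ball',c1(378,420,.094),'foot',c1(376,424,.016)); print('spire',c1(583,236,.130),c1(553,260,.016)); print('sq',c1(182,238,.115),c1(193,263,.016)); print('ros',c1(377,241,.041))
for d in((-.034,0),(.022,.062),(.022,-.062),(.028,0)): print('nom',T+d)
```

```text
tray c [ 0.5416 -0.0146] len up 0.15982902917885308 len across 0.21052772382268456 ang of up-dir deg -1.2975180109609137 left-dir -90: -1.43889344045094
board c [ 0.4982 -0.2891] len up 0.25811315344258545 len across 0.11963047282167713 ang of up-dir deg -3.0864799665583313 left-dir -90: -2.9224697049828308
pocket c [ 0.4979 -0.2878] len up 0.06924170601504562 len across 0.06714998650853236 ang of up-dir deg -3.095423954647747 left-dir -90: -2.5601802864023
side c [0.4813 0.2922] len up 0.27863103154324925 len across 0.12120216501720231 ang of up-dir deg -3.402327424232799 left-dir -90: -3.22844063082168
ros c [ 0.5674 -0.0157] len up 0.04976002027132415 len across 0.04963849006266331 ang of up-dir deg -4.559612101531374 left-dir -90: -2.0027169597847347
ball [ 0.5057 -0.0135] foot [ 0.5068 -0.014 ]
spire [ 0.5606 -0.0786] [ 0.5614 -0.0761]
sq [0.5642 0.0474] [0.5635 0.0472]
ros [ 0.5675 -0.0155]
nom [ 0.5076 -0.0146]
nom [0.5636 0.0474]
nom [ 0.5636 -0.0766]
nom [ 0.5696 -0.0146]
```

Estimates agree: the pick and place positions are good to about 2 mm. Next is a planning helper, plus the wrist camera offset.

```bash
cat > plan.py <<'E'
import sys,numpy as np
from cell import env,cams
from scipy.spatial.transform import Rotation as R
np.set_printoptions(precision=4,suppress=True)
def go(x,y,z,yawdeg=-3):
    o=env.get_obs(); Rt=R.from_euler('xyz',o['tcp_rot']); 
    dy=(o['tcp_rot'][2]-np.radians(yawdeg)+np.pi)%(2*np.pi)-np.pi
    Rn=R.from_euler('xyz',[np.pi,0,np.radians(yawdeg)])
    d=Rn.inv().apply(np.array([x,y,z])-o['tcp_pos'])
    print('t',o['t'],'tcp',o['tcp_pos'],'rot',o['tcp_rot'],'w',o['gripper_width'],'| roll total',round(np.degrees(dy)/180,4),'dp total (shares, at final yaw)',d/.2)
if __name__=='__main__': go(*map(float,sys.argv[1:]))
E
python3 - <<'E'
from plan import *
go(.50,-.0135,.40)
m=cams.camera_model('wrist');o=env.get_obs();Rt=R.from_euler('xyz',o['tcp_rot']).as_matrix()
print(m['K'],Rt.T@(m['pose'][:3,3]-o['tcp_pos']),Rt.T@m['pose'][:3,:3])
E
```

```text
t 0.1 tcp [ 0.2363 -0.632   0.4035] rot [-3.1396 -0.      0.3578] w 0.08820323102531642 | roll total 0.1306 dp total (shares, at final yaw) [ 1.1549 -3.1571  0.0177]
[[296.1173   0.     278.578 ]
 [  0.     296.1173 208.1137]
 [  0.       0.       1.    ]] [0.0665 0.0002 0.0201] [[-0.0002 -0.9662 -0.2578]
 [ 1.     -0.0001 -0.0005]
 [ 0.0004 -0.2578  0.9662]]
```

>>> move_arm --pt "0 0 0" --pt "0 0 0" --pt "0 0 0" --pt "0.0825 -0.2255 0" --pt "0.0825 -0.2255 0" --pt "0.0825 -0.2255 0" --pt "0.0825 -0.2255 0" --pt "0.0825 -0.2255 0" --pt "0.0825 -0.2255 0" --pt "0.0825 -0.2255 0" --roll '[0.0435,0.0435,0.0436,0,0,0,0,0,0,0]' --gripper '[1,1,1,1,1,1,1,1,1,1]'

```text
t: 1.1
tcp_pos: [0.3685, -0.3211, 0.4043]
tcp_rot: [-3.141, 0.0, -0.053]
wrist_force: [0.8, -0.3, -0.1]
gripper_width: 0.0882
finger_force: 0.0
```

>>> move_arm --pt "0.0825 -0.2255 0" --pt "0.0825 -0.2255 0" --pt "0.0825 -0.2255 0" --pt "0.0825 -0.2255 0" --pt "0.0825 -0.2255 0" --pt "0.0825 -0.2255 0" --pt "0.0825 -0.2255 0" --pt "0 0 0" --pt "0 0 0" --pt "0 0 0" --roll '[0,0,0,0,0,0,0,0,0,0]' --gripper '[1,1,1,1,1,1,1,1,1,1]'

```text
t: 2.1
tcp_pos: [0.4998, -0.0145, 0.4042]
tcp_rot: [3.141, 0.001, -0.053]
wrist_force: [-1.2, -1.0, 0.1]
gripper_width: 0.088
finger_force: 0.0
```

Run:
```python
from h import *
from plan import go
snap('wrist','w1'); go(.506,-.0137,.24)
```

```text
t 2.15 tcp [ 0.4997 -0.015   0.4044] rot [ 3.1411  0.0008 -0.0539] w 0.0880828758999753 | roll total -0.0005 dp total (shares, at final yaw) [ 0.0311 -0.0079  0.8219]
```

View pics/w1.png

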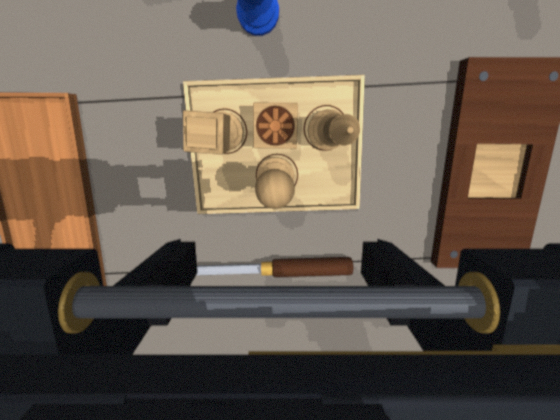

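The wrist view shows the same set: square head about (205,131), spire tip (350,129), ball (275,187), rosette flower (275,125). The only look-alike in view is the blue spire at (258,12). One close crop to settle it.

```bash
python3 -c "
from h import *
crop('w1',175,70,370,215,'cw1',4)"
```

```text
(no output)
```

View pics/cw1.png

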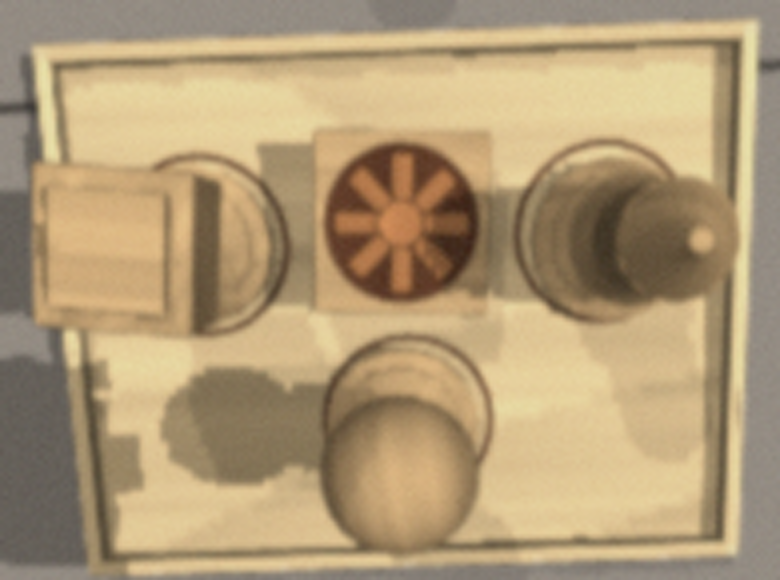

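Run:
```python
from h import *
np.set_printoptions(precision=4,suppress=True)
def W(u,v,z): return ray('w1',((u+.5)/4-.5+175,(v+.5)/4-.5+70),z)[:2]
def rect(n,ps,z):
    q=[W(*p,z) for p in ps]; tl,tr,br,bl=q
    print(n,np.mean(q,0),[np.linalg.norm(a-b) for a,b in((tl,tr),(tr,br),(br,bl),(bl,tl))],[np.degrees(np.arctan2(*(a-b)[::-1])) for a,b in((tl,bl),(tr,br))],[np.degrees(np.arctan2(*(a-b)[::-1]))-90 for a,b in((tl,tr),(bl,br))])
rect('sqblock',((33,163),(192,175),(192,335),(33,328)),.112)
rect('sqcap',((47,185),(165,190),(163,318),(47,305)),.118)
rect('ros',((316,130),(491,130),(491,313),(316,310)),.038)
rect('tray',((34,45),(760,22),(737,556),(92,574)),.016)
print('ball',W(400,474,.094),'spire',W(701,239,.130),'flower',W(401,222,.041))
```

```text
sqblock [0.5665 0.0494] [np.float64(0.03470150894020243), np.float64(0.03461012418763879), np.float64(0.03592513641716335), np.float64(0.03562851355478807)] [np.float64(-7.825815986414922), np.float64(-5.843475923501858)] [np.float64(-7.172144677787969), np.float64(-5.536584805336787)]
sqcap [0.5668 0.0494] [np.float64(0.02528906806882277), np.float64(0.027099010661810054), np.float64(0.02553527628227454), np.float64(0.0253250816298829)] [np.float64(-7.651670447906871), np.float64(-7.112857735828645)] [np.float64(-5.367782752612683), np.float64(-9.368293815668125)]
ros [ 0.5701 -0.0149] [np.float64(0.04830446379900659), np.float64(0.04960033206695709), np.float64(0.05019051394640909), np.float64(0.048757723425800606)] [np.float64(-4.2924248139009205), np.float64(-2.1006117072972708)] [np.float64(-3.040275412589679), np.float64(-4.007891331110599)]
tray [ 0.5434 -0.0138] [np.float64(0.2090836849538057), np.float64(0.1589219846918859), np.float64(0.20813478501885854), np.float64(0.1588058513626439)] [np.float64(-1.0594882469788551), np.float64(-1.4018245035443533)] [np.float64(-1.3579088877112042), np.float64(-1.390458425654785)]
ball [ 0.5093 -0.0112] spire [ 0.5625 -0.0772] flower [ 0.5702 -0.0142]
```

Heads measured: square turned about -7°, all finials and the rosette agree between views within 4 mm. I use the averages: ball (.508,-.0125), spire (.562,-.0775), square (.5655,.0485), rosette (.569,-.0148). Ball first.

>>> move_arm --pt "0.041 -0.015 0" --pt "0 0 0.15" --pt "0 0 0.2" --pt "0 0 0.2" --pt "0 0 0.17" --pt "0 0 0.1" --pt "0 0 0" --pt "0 0 0" --pt "0 0 0" --pt "0 0 0" --roll '[0,0,0,0,0,0,0,0,0,0]' --gripper '[1,1,1,1,1,1,1,-1,-1,-1]'

```text
t: 3.15
tcp_pos: [0.5096, -0.0116, 0.2426]
tcp_rot: [3.142, -0.004, -0.053]
wrist_force: [-0.5, -0.8, 1.3]
gripper_width: 0.0661
finger_force: 0.0
```

```bash
python3 plan.py .3965 .297 .40
```

```text
t 3.15 tcp [ 0.5096 -0.0116  0.2426] rot [ 3.1416 -0.0036 -0.053 ] w 0.06610459525771022 | roll total -0.0002 dp total (shares, at final yaw) [-0.6456 -1.5112 -0.787 ]
```

>>> move_arm --pt "0 0 0" --pt "0 0 0" --pt "0 0 0" --pt "0 0 0" --pt "0 0 0" --pt "0 0 -0.08" --pt "0 0 -0.16" --pt "0 0 -0.2" --pt "0 0 -0.2" --pt "0 0 -0.16" --roll '[0,0,0,0,0,0,0,0,0,0]' --gripper '[-1,-1,-1,-1,-1,-1,-1,-1,-1,-1]'

```text
t: 4.15
tcp_pos: [0.5085, -0.0112, 0.4027]
tcp_rot: [3.142, -0.001, -0.052]
wrist_force: [0.3, -0.3, -1.4]
gripper_width: 0.0374
finger_force: 29.9
```

>>> move_arm --pt "-0.04 -0.09 0" --pt "-0.06 -0.14 0" --pt "-0.08 -0.19 0" --pt "-0.08 -0.19 0" --pt "-0.08 -0.19 0" --pt "-0.08 -0.19 0" --pt "-0.08 -0.19 0" --pt "-0.07 -0.17 0" --pt "-0.05 -0.11 0" --pt "-0.02 -0.05 0" --roll '[0,0,0,0,0,0,0,0,0,0]' --gripper '[-1,-1,-1,-1,-1,-1,-1,-1,-1,-1]'

```text
t: 5.15
tcp_pos: [0.3955, 0.2987, 0.4002]
tcp_rot: [3.141, 0.001, -0.05]
wrist_force: [0.0, -0.2, -0.4]
gripper_width: 0.0376
finger_force: 29.9
```

```bash
python3 plan.py .3965 .297 .242
```

```text
t 5.15 tcp [0.3955 0.2987 0.4002] rot [ 3.1413  0.001  -0.0499] w 0.03761608881935364 | roll total 0.0008 dp total (shares, at final yaw) [0.0056 0.008  0.7909]
```

>>> move_arm --pt "0.005 0.008 0.1" --pt "0 0 0.18" --pt "0 0 0.2" --pt "0 0 0.18" --pt "0 0 0.09" --pt "0 0 0.045" --pt "0 0 0" --pt "0 0 0" --pt "0 0 0" --pt "0 0 0" --roll '[0,0,0,0,0,0,0,0,0,0]' --gripper '[-1,-1,-1,-1,-1,-1,-1,0.5,1,1]'

```text
t: 6.15
tcp_pos: [0.3979, 0.2954, 0.2424]
tcp_rot: [-3.141, -0.001, -0.053]
wrist_force: [0.5, 0.2, -0.1]
gripper_width: 0.0596
finger_force: 0.0
```

```bash
python3 plan.py .562 -.0775 .40
```

```text
t 6.15 tcp [0.3979 0.2954 0.2424] rot [-3.1408 -0.0012 -0.0527] w 0.059626817908871095 | roll total -0.0001 dp total (shares, at final yaw) [ 0.917   1.8192 -0.7878]
```

>>> move_arm --pt "0 0 0" --pt "0 0 0" --pt "0 0 -0.14" --pt "0 0 -0.22" --pt "0 0 -0.22" --pt "0 0 -0.21" --pt "0.1 0.2 0" --pt "0.1 0.2 0" --pt "0.1 0.2 0" --pt "0.1 0.2 0" --roll '[0,0,0,0,0,0,0,0,0,0]' --gripper '[1,1,1,1,1,1,1,1,1,1]'

```text
t: 7.15
tcp_pos: [0.4692, 0.13, 0.4002]
tcp_rot: [-3.141, -0.001, -0.052]
wrist_force: [0.5, -0.3, -0.1]
gripper_width: 0.0882
finger_force: 0.0
```

>>> move_arm --pt "0.1 0.2 0" --pt "0.1 0.2 0" --pt "0.1 0.2 0" --pt "0.1 0.2 0" --pt "0.1 0.2 0" --pt "0.017 0.019 0" --pt "0 0 0" --pt "0 0 0" --pt "0 0 0" --pt "0 0 0" --roll '[0,0,0,0,0,0,0,0,0,0]' --gripper '[1,1,1,1,1,1,1,1,1,1]'

```text
t: 8.15
tcp_pos: [0.5612, -0.0762, 0.3998]
tcp_rot: [-3.141, -0.0, -0.051]
wrist_force: [0.9, 0.2, 0.3]
gripper_width: 0.0884
finger_force: 0.0
```

Run:
```python
from h import *
from plan import go
snap('wrist','w2'); go(.562,-.0775,.239); crop('w2',180,90,380,240,'cw2',4)
```

```text
t 8.2 tcp [ 0.5612 -0.0764  0.3999] rot [-3.1415 -0.0002 -0.0508] w 0.0881375505233121 | roll total 0.0005 dp total (shares, at final yaw) [0.0043 0.0055 0.8044]
```

View pics/w2.png

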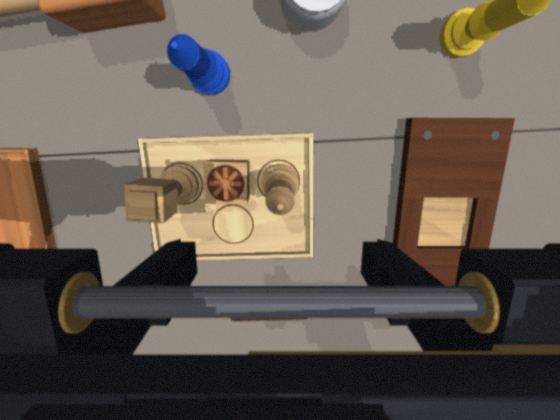

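Picture w2: the ball's ring at (233,223) is empty, and the spire tip (281,205) lies on the gripper's midline. Descending on the spire.

>>> move_arm --pt "0.004 0.005 0.1" --pt "0 0 0.18" --pt "0 0 0.2" --pt "0 0 0.18" --pt "0 0 0.1" --pt "0 0 0.05" --pt "0 0 0" --pt "0 0 0" --pt "0 0 0" --pt "0 0 0" --roll '[0,0,0,0,0,0,0,0,0,0]' --gripper '[0.3,0.3,0.3,0.3,0.3,0.3,0.3,-1,-1,-1]'

```text
t: 9.2
tcp_pos: [0.5631, -0.0787, 0.2394]
tcp_rot: [3.141, -0.003, -0.052]
wrist_force: [-0.0, 0.3, 1.1]
gripper_width: 0.0358
finger_force: 0.0
```

>>> move_arm --pt "0 0 0" --pt "0 0 0" --pt "0 0 0" --pt "0 0 0" --pt "0 0 0" --pt "0 0 -0.08" --pt "0 0 -0.17" --pt "0 0 -0.2" --pt "0 0 -0.2" --pt "0 0 -0.16" --roll '[0,0,0,0,0,0,0,0,0,0]' --gripper '[-1,-1,-1,-1,-1,-1,-1,-1,-1,-1]'

```text
t: 10.2
tcp_pos: [0.5622, -0.0787, 0.4015]
tcp_rot: [3.141, -0.001, -0.053]
wrist_force: [1.5, -0.0, -1.0]
gripper_width: 0.027
finger_force: 29.9
```

```bash
python3 plan.py .481 .292 .40
```

```text
t 10.2 tcp [ 0.5622 -0.0787  0.4015] rot [ 3.1413 -0.0007 -0.0526] w 0.02704008380083381 | roll total -0.0001 dp total (shares, at final yaw) [-0.5022 -1.8296  0.0076]
```

>>> move_arm --pt "-0.03 -0.1 0" --pt "-0.05 -0.18 0" --pt "-0.06 -0.22 0" --pt "-0.06 -0.22 0" --pt "-0.06 -0.22 0" --pt "-0.06 -0.22 0" --pt "-0.06 -0.22 0" --pt "-0.06 -0.22 0" --pt "-0.04 -0.16 0" --pt "-0.02 -0.07 0" --roll '[0,0,0,0,0,0,0,0,0,0]' --gripper '[-1,-1,-1,-1,-1,-1,-1,-1,-1,-1]'

```text
t: 11.2
tcp_pos: [0.4805, 0.2945, 0.3989]
tcp_rot: [3.141, 0.001, -0.05]
wrist_force: [-0.0, 0.0, -1.8]
gripper_width: 0.0274
finger_force: 29.9
```

>>> move_arm --pt "0 0 0.08" --pt "0 0 0.17" --pt "0 0 0.2" --pt "0 0 0.19" --pt "0 0 0.11" --pt "0 0 0.055" --pt "0 0 0" --pt "0 0 0" --pt "0 0 0" --pt "0 0 0" --roll '[0,0,0,0,0,0,0,0,0,0]' --gripper '[-1,-1,-1,-1,-1,-1,-1,0.5,1,1]'

```text
t: 12.2
tcp_pos: [0.4819, 0.2916, 0.2388]
tcp_rot: [-3.142, -0.0, -0.053]
wrist_force: [0.9, 0.3, -0.1]
gripper_width: 0.049
finger_force: 0.0
```

```bash
python3 plan.py .5655 .0485 .40 -7
```

```text
t 12.2 tcp [0.4819 0.2916 0.2388] rot [-3.1416 -0.0004 -0.0531] w 0.04902355644460247 | roll total 0.022 dp total (shares, at final yaw) [ 0.5632  1.1556 -0.806 ]
```

>>> move_arm --pt "0 0 0" --pt "0 0 -0.15" --pt "0 0 -0.22" --pt "0 0 -0.22" --pt "0 0 -0.21" --pt "0.09 0.185 0" --pt "0.11 0.22 0" --pt "0.11 0.22 0" --pt "0.11 0.22 0" --pt "0.1 0.22 0" --roll '[0,0,0.011,0.011,0,0,0,0,0,0]' --gripper '[1,1,1,1,1,1,1,1,1,1]'

```text
t: 13.2
tcp_pos: [0.5593, 0.0664, 0.3991]
tcp_rot: [-3.141, -0.001, -0.121]
wrist_force: [-0.2, 1.1, -0.1]
gripper_width: 0.0885
finger_force: 0.0
```

>>> move_arm --pt "0.043 0.091 0" --pt "0 0 0.1" --pt "0 0 0.2" --pt "0 0 0.22" --pt "0 0 0.18" --pt "0 0 0.1" --pt "0 0 0" --pt "0 0 0" --pt "0 0 0" --pt "0 0 0" --roll '[0,0,0,0,0,0,0,0,0,0]' --gripper '[1,1,1,1,1,1,1,-1,-1,-1]'

```text
t: 14.2
tcp_pos: [0.5664, 0.0491, 0.2409]
tcp_rot: [-3.141, -0.004, -0.121]
wrist_force: [0.5, -0.8, -0.6]
gripper_width: 0.0659
finger_force: 0.0
```

>>> move_arm --pt "0 0 0" --pt "0 0 0" --pt "0 0 0" --pt "0 0 0" --pt "0 0 0" --pt "0 0 -0.08" --pt "0 0 -0.17" --pt "0 0 -0.2" --pt "0 0 -0.2" --pt "0 0 -0.15" --roll '[0,0,0,0,0,0,0,0,0,0]' --gripper '[-1,-1,-1,-1,-1,-1,-1,-1,-1,-1]'

```text
t: 15.2
tcp_pos: [0.5655, 0.049, 0.4012]
tcp_rot: [-3.141, -0.002, -0.122]
wrist_force: [0.2, 0.3, -0.9]
gripper_width: 0.0358
finger_force: 30.0
```

```bash
python3 plan.py .566 .2873 .40 -7
```

```text
t 15.2 tcp [0.5655 0.049  0.4012] rot [-3.1413 -0.002  -0.1216] w 0.03580926423418679 | roll total 0.0002 dp total (shares, at final yaw) [-0.1428 -1.1829  0.006 ]
```

>>> move_arm --pt "-0.013 -0.1 0" --pt "-0.02 -0.17 0" --pt "-0.025 -0.2 0" --pt "-0.025 -0.2 0" --pt "-0.025 -0.2 0" --pt "-0.02 -0.17 0" --pt "-0.01 -0.1 0" --pt "-0.005 -0.043 0" --pt "0 0 0.08" --pt "0 0 0.16" --roll '[0,0,0,0,0,0,0,0,0,0]' --gripper '[-1,-1,-1,-1,-1,-1,-1,-1,-1,-1]'

```text
t: 16.2
tcp_pos: [0.5669, 0.2868, 0.3526]
tcp_rot: [-3.139, -0.005, -0.122]
wrist_force: [0.3, 0.5, -2.0]
gripper_width: 0.0355
finger_force: 30.0
```

>>> move_arm --pt "0 0 0.2" --pt "0 0 0.19" --pt "0 0 0.11" --pt "0 0 0.055" --pt "0 0 0" --pt "0 0 0" --pt "0 0 0" --pt "0 0 0" --pt "0 0 0" --pt "0 0 0" --roll '[0,0,0,0,0,0,0,0,0,0]' --gripper '[-1,-1,-1,-1,-1,0.5,1,1,1,1]'

```text
t: 17.2
tcp_pos: [0.5657, 0.2873, 0.2399]
tcp_rot: [-3.141, -0.0, -0.122]
wrist_force: [0.0, 0.1, 0.5]
gripper_width: 0.0738
finger_force: 0.0
```

```bash
python3 plan.py .569 -.0148 .40 -3
```

```text
t 17.2 tcp [0.5657 0.2873 0.2399] rot [-3.1414 -0.0003 -0.1216] w 0.07376723157064483 | roll total -0.022 dp total (shares, at final yaw) [ 0.0955  1.5078 -0.8006]
```

>>> move_arm --pt "0 0 0" --pt "0 0 -0.15" --pt "0 0 -0.22" --pt "0 0 -0.22" --pt "0 0 -0.21" --pt "0.014 0.21 0" --pt "0.014 0.22 0" --pt "0.014 0.22 0" --pt "0.014 0.22 0" --pt "0.014 0.22 0" --roll '[0,0,-0.011,-0.011,0,0,0,0,0,0]' --gripper '[1,1,1,1,1,1,1,1,1,1]'

```text
t: 18.2
tcp_pos: [0.5679, 0.0674, 0.3999]
tcp_rot: [-3.142, -0.001, -0.052]
wrist_force: [0.1, -0.0, -0.2]
gripper_width: 0.088
finger_force: 0.0
```

>>> move_arm --pt "0.014 0.22 0" --pt "0.011 0.198 0" --pt "0 0 0.1" --pt "0 0 0.2" --pt "0 0 0.2" --pt "0 0 0" --pt "0 0 0" --pt "0 0 0" --pt "0 0 0" --pt "0 0 0" --roll '[0,0,0,0,0,0,0,0,0,0]' --gripper '[1,1,1,1,1,1,1,1,1,1]'

```text
t: 19.2
tcp_pos: [0.5697, -0.0147, 0.3019]
tcp_rot: [3.142, -0.004, -0.052]
wrist_force: [0.4, 0.1, -1.0]
gripper_width: 0.0879
finger_force: 0.0
```

Run:
```python
from h import *
from plan import go
snap('wrist','w3'); snap('scene','s3'); go(.569,-.0148,.187)
a=cv2.imread('pics/w3.png')[:300];b=cv2.imread('pics/s3.png')[100:400]
cv2.imwrite('pics/m3.png',np.vstack([a,b]))
```

```text
t 19.3 tcp [ 0.5693 -0.0148  0.3011] rot [ 3.1415 -0.0022 -0.0524] w 0.08822067002657075 | roll total 0.0 dp total (shares, at final yaw) [-0.0013  0.0001  0.5703]
```

View pics/m3.png

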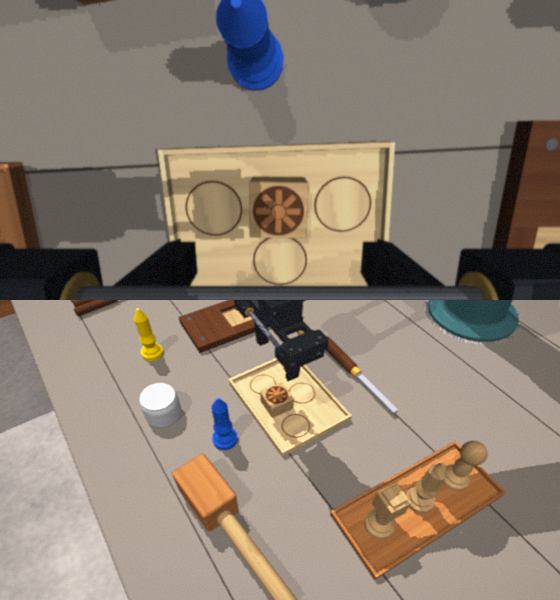

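Picture m3: all three finials stand upright in the side tray (scene half), the parts tray holds only the rosette, flower at (278,210), centred between the fingers and square to them.

>>> move_arm --pt "0 0 0.1" --pt "0 0 0.2" --pt "0 0 0.16" --pt "0 0 0.08" --pt "0 0 0.03" --pt "0 0 0" --pt "0 0 0" --pt "0 0 0" --pt "0 0 0" --pt "0 0 0" --roll '[0,0,0,0,0,0,0,0,0,0]' --gripper '[1,1,1,1,1,1,-1,-1,-1,-1]'

```text
t: 20.3
tcp_pos: [0.5692, -0.0149, 0.1867]
tcp_rot: [3.142, -0.002, -0.052]
wrist_force: [-0.1, 0.2, 0.8]
gripper_width: 0.0581
finger_force: 0.0
```

>>> move_arm --pt "0 0 0" --pt "0 0 0" --pt "0 0 0" --pt "0 0 0" --pt "0 0 -0.06" --pt "0 0 -0.13" --pt "0 0 -0.17" --pt "0 0 -0.14" --pt "0 0 0" --pt "0 0 0" --roll '[0,0,0,0,0,0,0,0,0,0]' --gripper '[-1,-1,-1,-1,-1,-1,-1,-1,-1,-1]'

```text
t: 21.3
tcp_pos: [0.5689, -0.0149, 0.2864]
tcp_rot: [3.142, -0.002, -0.052]
wrist_force: [-0.2, 0.6, -0.0]
gripper_width: 0.0496
finger_force: 30.0
```

```bash
python3 plan.py .498 -.288 .287 -3
python3 - <<'E'
from h import *
snap('wrist','w4')
E
```

```text
t 21.3 tcp [ 0.5689 -0.0149  0.2864] rot [ 3.1416 -0.0016 -0.0525] w 0.04961135128196708 | roll total -0.0 dp total (shares, at final yaw) [-0.2825  1.3824 -0.0029]
```

View pics/w4.png

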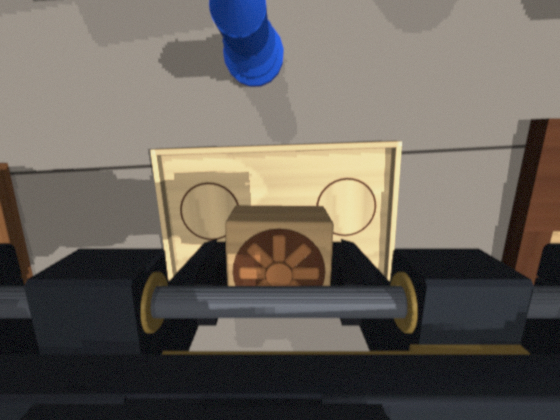

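The rosette is lifted level, flower at (279,275). I move to the pocket, checking its offset from the TCP on the way.

>>> move_arm --pt "-0.025 0.12 0" --pt "-0.04 0.2 0" --pt "-0.045 0.22 0" --pt "-0.045 0.22 0" --pt "-0.045 0.22 0" --pt "-0.04 0.2 0" --pt "-0.027 0.13 0" --pt "-0.015 0.072 0" --pt "0 0 0" --pt "0 0 0" --roll '[0,0,0,0,0,0,0,0,0,0]' --gripper '[-1,-1,-1,-1,-1,-1,-1,-1,-1,-1]'

```text
t: 22.35
tcp_pos: [0.4978, -0.2871, 0.2845]
tcp_rot: [-3.14, 0.002, -0.053]
wrist_force: [0.3, -0.2, 0.2]
gripper_width: 0.0494
finger_force: 30.0
```

Run:
```python
from h import *
from plan import go
print(ray('w4',(279,275),.1404)-np.array([.5689,-.0149,0])); snap('wrist','w5'); go(.498,-.288,.190)
crop('w5',140,60,420,290,'cw5',2.8)
```

```text
[ 0.0007 -0.0001  0.1404]
t 22.4 tcp [ 0.498  -0.2867  0.2849] rot [-3.1402  0.0012 -0.0519] w 0.049544150895305145 | roll total 0.0001 dp total (shares, at final yaw) [0.0001 0.0063 0.4743]
```

View pics/cw5.png

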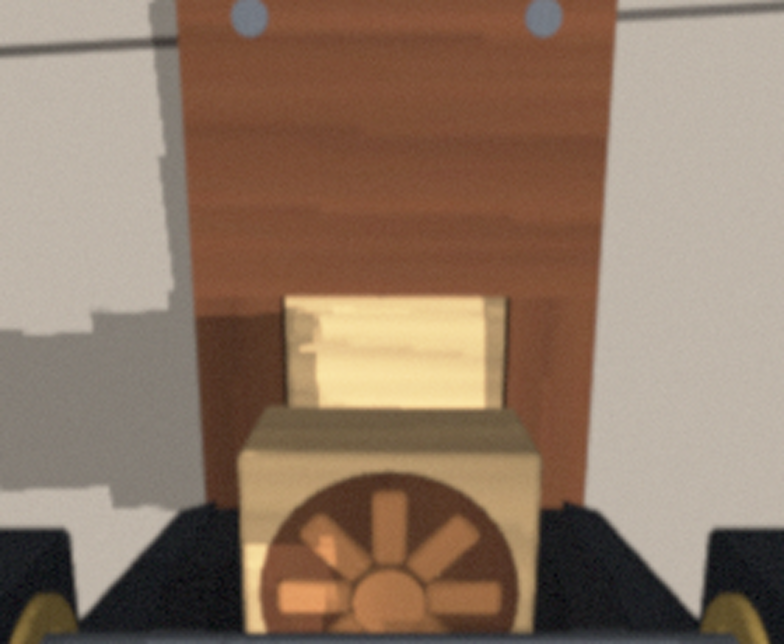

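The pocket's far rim corners are at crop (283,296) and (508,296). The block is held square and straight with it.

Run:
```python
from h import *
p=[ray('w5',((u+.5)/2.8-.5+140,(v+.5)/2.8-.5+60),.018)[:2] for u,v in((283,296),(508,296))]
m=np.mean(p,0); d=p[1]-p[0]; L=np.linalg.norm(d); n=np.array([d[1],-d[0]])/L
print(L, m+n*.034, m-n*.034)
```

```text
0.06663775552820338 [ 0.50064274 -0.28865981] [ 0.56854784 -0.29225115]
```

>>> move_arm --pt "0.007 0.006 0" --pt "0 0 0.1" --pt "0 0 0.15" --pt "0 0 0.12" --pt "0 0 0.075" --pt "0 0 0.04" --pt "0 0 0" --pt "0 0 0" --pt "0 0 0" --pt "0 0 0" --roll '[0,0,0,0,0,0,0,0,0,0]' --gripper '[-1,-1,-1,-1,-1,-1,-1,0.5,1,1]'

```text
t: 23.4
tcp_pos: [0.4997, -0.2894, 0.1894]
tcp_rot: [3.141, -0.001, -0.052]
wrist_force: [0.4, -0.0, 0.0]
gripper_width: 0.0721
finger_force: 0.0
```

>>> move_arm --pt "0 0 0" --pt "0 0 0" --pt "0 0 0" --pt "0 0 -0.15" --pt "0 0 -0.22" --pt "0 0 -0.22" --pt "0 0 -0.22" --pt "0 0 -0.22" --pt "0 0 0" --pt "0 0 0" --roll '[0,0,0,0,0,0,0,0,0,0]' --gripper '[1,1,1,1,1,1,1,1,1,1]'

```text
t: 24.4
tcp_pos: [0.4996, -0.2894, 0.3965]
tcp_rot: [3.14, -0.003, -0.052]
wrist_force: [-0.8, 0.6, 0.2]
gripper_width: 0.0878
finger_force: 0.0
```

Run:
```python
from h import *
from plan import go
snap('wrist','w6'); go(.566,.2873,.40,-7)
a=cv2.imread('pics/w6.png')[50:300,100:460];cv2.imwrite('pics/cw6.png',cv2.resize(a,None,fx=2,fy=2))
```

```text
t 24.45 tcp [ 0.4991 -0.2891  0.3944] rot [-3.1415  0.0001 -0.0525] w 0.08823135573349682 | roll total 0.0222 dp total (shares, at final yaw) [-0.019  -2.9011 -0.0278]
```

View pics/cw6.png

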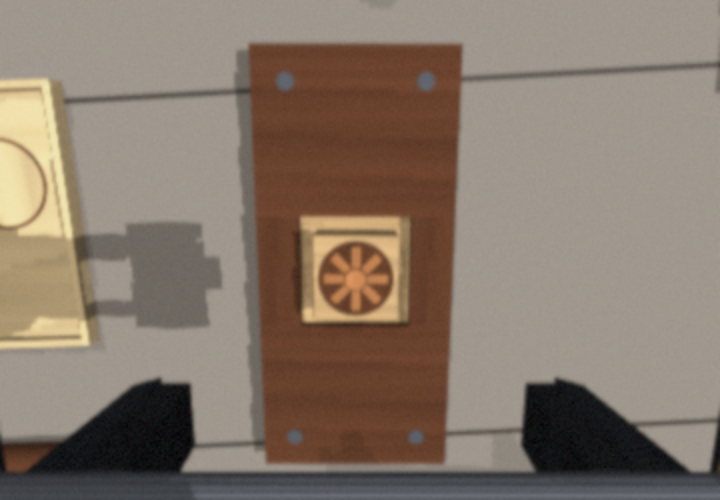

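Picture cw6: the rosette lies face up in the pocket, flower (355,278), square to its sides and centred. Back for the square finial.

>>> move_arm --pt "0 0 -0.028" --pt "-0.001 -0.1 0" --pt "-0.002 -0.2 0" --pt "-0.002 -0.24 0" --pt "-0.002 -0.24 0" --pt "-0.002 -0.24 0" --pt "-0.002 -0.24 0" --pt "-0.002 -0.24 0" --pt "-0.002 -0.24 0" --pt "-0.002 -0.24 0" --roll '[0.022,0,0,0,0,0,0,0,0,0]' --gripper '[1,1,1,1,1,1,1,1,1,1]'

```text
t: 25.45
tcp_pos: [0.543, 0.1062, 0.3974]
tcp_rot: [3.14, 0.004, -0.122]
wrist_force: [0.4, -0.2, -0.1]
gripper_width: 0.088
finger_force: 0.0
```

>>> move_arm --pt "-0.002 -0.24 0" --pt "0 -0.24 0" --pt "0 -0.23 0" --pt "0 -0.15 0" --pt "0 -0.06 0" --pt "0 0 0" --pt "0 0 0" --pt "0 0 0" --pt "0 0 0" --pt "0 0 0" --roll '[0,0,0,0,0,0,0,0,0,0]' --gripper '[1,1,1,1,1,1,1,1,1,1]'

```text
t: 26.45
tcp_pos: [0.566, 0.2858, 0.4006]
tcp_rot: [-3.141, -0.0, -0.123]
wrist_force: [0.0, -0.4, -0.6]
gripper_width: 0.0882
finger_force: 0.0
```

Run:
```python
from h import *
from plan import go
snap('wrist','w7'); go(.566,.2873,.24,-7)
```

```text
t 26.5 tcp [0.566  0.286  0.4007] rot [-3.1414 -0.0004 -0.1229] w 0.08844031444433406 | roll total -0.0002 dp total (shares, at final yaw) [-0.001  -0.0063  0.8033]
```

View pics/w7.png

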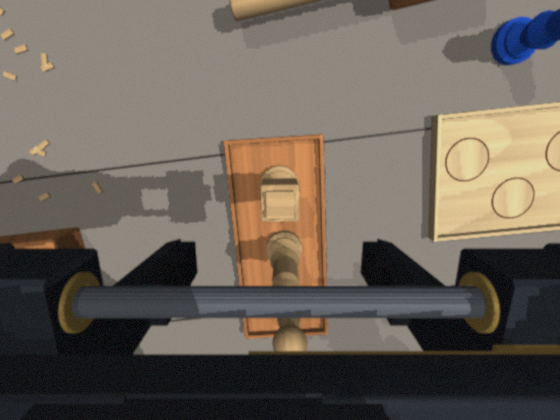

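Picture w7: the square head at (280,203) is midway between the fingers and aligned, with the spire and ball standing behind it at (286,260) and (290,340).

>>> move_arm --pt "0 -0.006 0.1" --pt "0 0 0.18" --pt "0 0 0.2" --pt "0 0 0.18" --pt "0 0 0.1" --pt "0 0 0.04" --pt "0 0 0" --pt "0 0 0" --pt "0 0 0" --pt "0 0 0" --roll '[0,0,0,0,0,0,0,0,0,0]' --gripper '[1,1,1,1,1,1,-1,-1,-1,-1]'

```text
t: 27.5
tcp_pos: [0.5668, 0.2885, 0.2422]
tcp_rot: [-3.14, -0.003, -0.122]
wrist_force: [-0.2, -0.5, 0.3]
gripper_width: 0.0585
finger_force: 0.0
```

>>> move_arm --pt "0 0 0" --pt "0 0 0" --pt "0 0 0" --pt "0 0 0" --pt "0 0 -0.08" --pt "0 0 -0.16" --pt "0 0 -0.2" --pt "0 0 -0.2" --pt "0 0 -0.16" --pt "0 0 0" --roll '[0,0,0,0,0,0,0,0,0,0]' --gripper '[-1,-1,-1,-1,-1,-1,-1,-1,-1,-1]'

```text
t: 28.5
tcp_pos: [0.5675, 0.2889, 0.4083]
tcp_rot: [-3.135, -0.01, -0.122]
wrist_force: [0.8, 0.2, 0.0]
gripper_width: 0.036
finger_force: 29.6
```

```bash
python3 plan.py .566 .0488 .40 -7
```

```text
t 28.5 tcp [0.5675 0.2889 0.4083] rot [-3.1351 -0.0104 -0.1216] w 0.03599477367956568 | roll total 0.0002 dp total (shares, at final yaw) [0.1388 1.1924 0.0414]
```

>>> move_arm --pt "0.014 0.12 0" --pt "0.022 0.19 0" --pt "0.025 0.21 0" --pt "0.025 0.21 0" --pt "0.022 0.19 0" --pt "0.017 0.15 0" --pt "0.01 0.085 0" --pt "0.004 0.037 0" --pt "0 0 0" --pt "0 0 0" --roll '[0,0,0,0,0,0,0,0,0,0]' --gripper '[-1,-1,-1,-1,-1,-1,-1,-1,-1,-1]'

```text
t: 29.5
tcp_pos: [0.5646, 0.0487, 0.3999]
tcp_rot: [-3.141, 0.001, -0.121]
wrist_force: [-0.6, -0.9, -1.5]
gripper_width: 0.0359
finger_force: 29.6
```

```bash
python3 plan.py .566 .0488 .2405 -7
```

```text
t 29.5 tcp [0.5646 0.0487 0.3999] rot [-3.1411  0.0007 -0.1215] w 0.03592800028868872 | roll total 0.0002 dp total (shares, at final yaw) [ 0.0067 -0.0012  0.7972]
```

>>> move_arm --pt "0.006 0 0.1" --pt "0 0 0.18" --pt "0 0 0.2" --pt "0 0 0.17" --pt "0 0 0.09" --pt "0 0 0.053" --pt "0 0 0" --pt "0 0 0" --pt "0 0 0" --pt "0 0 0" --roll '[0,0,0,0,0,0,0,0,0,0]' --gripper '[-1,-1,-1,-1,-1,-1,-1,-1,0.5,1]'

```text
t: 30.5
tcp_pos: [0.5664, 0.0484, 0.2426]
tcp_rot: [-3.141, -0.002, -0.121]
wrist_force: [-0.8, -0.0, 0.8]
gripper_width: 0.0496
finger_force: 0.0
```

```bash
python3 plan.py .4815 .2918 .40 -3
```

```text
t 30.5 tcp [0.5664 0.0484 0.2426] rot [-3.1412 -0.0016 -0.1213] w 0.04963538849427373 | roll total -0.0219 dp total (shares, at final yaw) [-0.4875 -1.1934 -0.7871]
```

>>> move_arm --pt "0 0 0" --pt "0 0 0" --pt "0 0 -0.14" --pt "0 0 -0.22" --pt "0 0 -0.22" --pt "0 0 -0.21" --pt "-0.08 -0.19 0" --pt "-0.09 -0.22 0" --pt "-0.09 -0.22 0" --pt "-0.09 -0.22 0" --roll '[0,0,0,-0.011,-0.011,0,0,0,0,0]' --gripper '[1,1,1,1,1,1,1,1,1,1]'

```text
t: 31.5
tcp_pos: [0.5041, 0.2227, 0.4002]
tcp_rot: [-3.141, -0.001, -0.054]
wrist_force: [1.5, -0.9, -0.3]
gripper_width: 0.0883
finger_force: 0.0
```

>>> move_arm --pt "-0.08 -0.21 0" --pt "-0.0575 -0.133 0" --pt "0 0 0" --pt "0 0 0" --pt "0 0 0" --pt "0 0 0" --pt "0 0 0" --pt "0 0 0" --pt "0 0 0" --pt "0 0 0" --roll '[0,0,0,0,0,0,0,0,0,0]' --gripper '[1,1,1,1,1,1,1,1,1,1]'

```text
t: 32.5
tcp_pos: [0.4812, 0.2911, 0.3997]
tcp_rot: [3.142, 0.0, -0.053]
wrist_force: [0.2, 0.1, -0.1]
gripper_width: 0.0883
finger_force: 0.0
```

```bash
python3 plan.py .4815 .2918 .2385 -3
```

```text
t 32.5 tcp [0.4812 0.2911 0.3997] rot [ 3.1416  0.     -0.053 ] w 0.08826488299473774 | roll total -0.0002 dp total (shares, at final yaw) [ 0.0012 -0.0033  0.806 ]
```

>>> move_arm --pt "0 -0.003 0.1" --pt "0 0 0.18" --pt "0 0 0.2" --pt "0 0 0.18" --pt "0 0 0.1" --pt "0 0 0.045" --pt "0 0 0" --pt "0 0 0" --pt "0 0 0" --pt "0 0 0" --roll '[0,0,0,0,0,0,0,0,0,0]' --gripper '[0.4,0.4,0.4,0.4,0.4,0.4,0.4,-1,-1,-1]'

```text
t: 33.5
tcp_pos: [0.4818, 0.2924, 0.2404]
tcp_rot: [-3.14, -0.003, -0.053]
wrist_force: [-0.5, -0.7, -0.6]
gripper_width: 0.0397
finger_force: 0.0
```

>>> move_arm --pt "0 0 0" --pt "0 0 0" --pt "0 0 0" --pt "0 0 0" --pt "0 0 -0.08" --pt "0 0 -0.16" --pt "0 0 -0.2" --pt "0 0 -0.2" --pt "0 0 -0.16" --pt "0 0 0" --roll '[0,0,0,0,0,0,0,0,0,0]' --gripper '[-1,-1,-1,-1,-1,-1,-1,-1,-1,-1]'

```text
t: 34.5
tcp_pos: [0.4825, 0.2928, 0.4044]
tcp_rot: [-3.136, -0.008, -0.052]
wrist_force: [0.6, 0.7, -0.4]
gripper_width: 0.0271
finger_force: 29.8
```

```bash
python3 plan.py .5625 -.0782 .40 -3
```

```text
t 34.5 tcp [0.4825 0.2928 0.4044] rot [-3.1363 -0.0083 -0.0525] w 0.02707656061733346 | roll total -0.0 dp total (shares, at final yaw) [0.4968 1.8315 0.0218]
```

>>> move_arm --pt "0.03 0.1 0" --pt "0.05 0.18 0" --pt "0.06 0.22 0" --pt "0.06 0.22 0" --pt "0.06 0.22 0" --pt "0.06 0.22 0" --pt "0.06 0.22 0" --pt "0.06 0.22 0" --pt "0.04 0.16 0" --pt "0.017 0.07 0" --roll '[0,0,0,0,0,0,0,0,0,0]' --gripper '[-1,-1,-1,-1,-1,-1,-1,-1,-1,-1]'

```text
t: 35.5
tcp_pos: [0.5609, -0.0814, 0.3965]
tcp_rot: [3.141, 0.003, -0.055]
wrist_force: [-0.3, -0.3, -0.9]
gripper_width: 0.0274
finger_force: 29.8
```

>>> move_arm --pt "0 0 0" --pt "0 0 0" --pt "0 0 0" --pt "0 0 0" --pt "0 0 0" --pt "0 0 0" --pt "0 0 0" --pt "0 0 0" --pt "0 0 0" --pt "0 0 0" --roll '[0,0,0,0,0,0,0,0,0,0]' --gripper '[-1,-1,-1,-1,-1,-1,-1,-1,-1,-1]'

```text
t: 36.5
tcp_pos: [0.5611, -0.0788, 0.3987]
tcp_rot: [3.142, 0.0, -0.053]
wrist_force: [0.2, -0.4, -1.0]
gripper_width: 0.0272
finger_force: 29.8
```

```bash
python3 plan.py .5625 -.0782 .239 -3
```

```text
t 36.5 tcp [ 0.5611 -0.0788  0.3987] rot [ 3.1416  0.     -0.0527] w 0.02715552037593241 | roll total -0.0001 dp total (shares, at final yaw) [ 0.0066 -0.0032  0.7985]
```

>>> move_arm --pt "0.006 -0.003 0.1" --pt "0 0 0.18" --pt "0 0 0.2" --pt "0 0 0.17" --pt "0 0 0.09" --pt "0 0 0.053" --pt "0 0 0" --pt "0 0 0" --pt "0 0 0" --pt "0 0 0" --roll '[0,0,0,0,0,0,0,0,0,0]' --gripper '[-1,-1,-1,-1,-1,-1,-1,-1,0.5,1]'

```text
t: 37.5
tcp_pos: [0.5628, -0.0782, 0.2409]
tcp_rot: [3.142, -0.001, -0.053]
wrist_force: [0.6, -0.7, -0.1]
gripper_width: 0.0411
finger_force: 0.0
```

```bash
python3 plan.py .3972 .2962 .40 -3
```

```text
t 37.5 tcp [ 0.5628 -0.0782  0.2409] rot [ 3.1415 -0.0014 -0.0525] w 0.041089312986207494 | roll total -0.0 dp total (shares, at final yaw) [-0.9246 -1.826  -0.7956]
```

>>> move_arm --pt "0 0 0" --pt "0 0 0" --pt "0 0 -0.14" --pt "0 0 -0.22" --pt "0 0 -0.22" --pt "0 0 -0.215" --pt "-0.09 -0.18 0" --pt "-0.11 -0.215 0" --pt "-0.11 -0.215 0" --pt "-0.11 -0.215 0" --roll '[0,0,0,0,0,0,0,0,0,0]' --gripper '[1,1,1,1,1,1,1,1,1,1]'

```text
t: 38.5
tcp_pos: [0.4862, 0.0922, 0.3995]
tcp_rot: [-3.141, -0.001, -0.054]
wrist_force: [-0.2, -0.0, 0.2]
gripper_width: 0.088
finger_force: 0.0
```

>>> move_arm --pt "-0.11 -0.215 0" --pt "-0.11 -0.215 0" --pt "-0.11 -0.215 0" --pt "-0.11 -0.215 0" --pt "-0.065 -0.141 0" --pt "0 0 0" --pt "0 0 0" --pt "0 0 0" --pt "0 0 0" --pt "0 0 0" --roll '[0,0,0,0,0,0,0,0,0,0]' --gripper '[1,1,1,1,1,1,1,1,1,1]'

```text
t: 39.5
tcp_pos: [0.3974, 0.2952, 0.3991]
tcp_rot: [3.141, -0.0, -0.054]
wrist_force: [0.0, 0.3, -0.1]
gripper_width: 0.0883
finger_force: 0.0
```

```bash
python3 plan.py .3972 .2965 .2415 -3
```

```text
t 39.5 tcp [0.3974 0.2952 0.3991] rot [ 3.1414 -0.0001 -0.0545] w 0.08831905692857778 | roll total -0.0007 dp total (shares, at final yaw) [-0.0012 -0.0063  0.788 ]
```

>>> move_arm --pt "0 -0.005 0.1" --pt "0 0 0.18" --pt "0 0 0.2" --pt "0 0 0.17" --pt "0 0 0.09" --pt "0 0 0.045" --pt "0 0 0" --pt "0 0 0" --pt "0 0 0" --pt "0 0 0" --roll '[0,0,0,0,0,0,0,0,0,0]' --gripper '[1,1,1,1,1,1,-1,-1,-1,-1]'

```text
t: 40.5
tcp_pos: [0.3975, 0.2976, 0.2436]
tcp_rot: [-3.14, -0.002, -0.053]
wrist_force: [-0.2, 0.1, 0.0]
gripper_width: 0.0587
finger_force: 0.0
```

>>> move_arm --pt "0 0 0" --pt "0 0 0" --pt "0 0 0" --pt "0 0 0" --pt "0 0 -0.08" --pt "0 0 -0.16" --pt "0 0 -0.2" --pt "0 0 -0.2" --pt "0 0 -0.16" --pt "0 0 0" --roll '[0,0,0,0,0,0,0,0,0,0]' --gripper '[-1,-1,-1,-1,-1,-1,-1,-1,-1,-1]'

```text
t: 41.5
tcp_pos: [0.3982, 0.2982, 0.4075]
tcp_rot: [-3.135, -0.008, -0.052]
wrist_force: [0.7, 0.5, -2.0]
gripper_width: 0.0378
finger_force: 30.0
```

```bash
python3 plan.py .5085 -.0122 .40 -3
```

```text
t 41.5 tcp [0.3982 0.2982 0.4075] rot [-3.1354 -0.008  -0.0524] w 0.03779781231511924 | roll total -0.0 dp total (shares, at final yaw) [0.632  1.5211 0.0376]
```

>>> move_arm --pt "0.04 0.09 0" --pt "0.06 0.14 0" --pt "0.08 0.19 0" --pt "0.08 0.19 0" --pt "0.08 0.19 0" --pt "0.08 0.19 0" --pt "0.08 0.19 0" --pt "0.07 0.17 0" --pt "0.05 0.11 0" --pt "0.012 0.055 0" --roll '[0,0,0,0,0,0,0,0,0,0]' --gripper '[-1,-1,-1,-1,-1,-1,-1,-1,-1,-1]'

```text
t: 42.5
tcp_pos: [0.5072, -0.0139, 0.3999]
tcp_rot: [3.141, 0.003, -0.055]
wrist_force: [0.1, 0.6, -0.3]
gripper_width: 0.038
finger_force: 30.0
```

>>> move_arm --pt "0 0 0" --pt "0 0 0" --pt "0 0 0" --pt "0 0 0" --pt "0 0 0" --pt "0 0 0" --pt "0 0 0" --pt "0 0 0" --pt "0 0 0" --pt "0 0 0" --roll '[0,0,0,0,0,0,0,0,0,0]' --gripper '[-1,-1,-1,-1,-1,-1,-1,-1,-1,-1]'

```text
t: 43.5
tcp_pos: [0.5072, -0.012, 0.4021]
tcp_rot: [3.142, -0.0, -0.053]
wrist_force: [0.2, 0.3, -1.2]
gripper_width: 0.0376
finger_force: 30.0
```

```bash
python3 plan.py .5085 -.0122 .2425 -3
```

```text
t 43.5 tcp [ 0.5072 -0.012   0.4021] rot [ 3.1416 -0.     -0.0525] w 0.037611847815102836 | roll total -0.0001 dp total (shares, at final yaw) [0.0065 0.0006 0.7981]
```

>>> move_arm --pt "0.006 0 0.1" --pt "0 0 0.18" --pt "0 0 0.2" --pt "0 0 0.17" --pt "0 0 0.09" --pt "0 0 0.056" --pt "0 0 0" --pt "0 0 0" --pt "0 0 0" --pt "0 0 0" --roll '[0,0,0,0,0,0,0,0,0,0]' --gripper '[-1,-1,-1,-1,-1,-1,-1,-1,0.5,1]'

```text
t: 44.5
tcp_pos: [0.5089, -0.012, 0.2439]
tcp_rot: [-3.142, -0.002, -0.052]
wrist_force: [0.0, 0.1, 0.8]
gripper_width: 0.0521
finger_force: 0.0
```

>>> move_arm --pt "0 0 0" --pt "0 0 0" --pt "0 0 -0.14" --pt "0 0 -0.22" --pt "0 0 -0.22" --pt "0 0 -0.22" --pt "0 0 0" --pt "-0.05 0 0" --pt "-0.05 0 0" --pt "0 0 0" --roll '[0,0,0,0,0,0,0,0,0,0]' --gripper '[1,1,1,1,1,1,1,1,1,1]'

```text
t: 45.5
tcp_pos: [0.4863, -0.0108, 0.4007]
tcp_rot: [-3.141, 0.005, -0.052]
wrist_force: [-1.3, 0.6, 0.5]
gripper_width: 0.0877
finger_force: 0.0
```

Run:
```python
from h import *
snap('wrist','w9');snap('scene','s9')
crop('w9',175,60,370,215,'cw9',2.87)
a=cv2.imread('pics/w9.png')[40:240];b=cv2.imread('pics/s9.png')[20:400]
cv2.imwrite('pics/m9.png',np.vstack([a,b]))
```

```text
(no output)
```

View pics/m9.png

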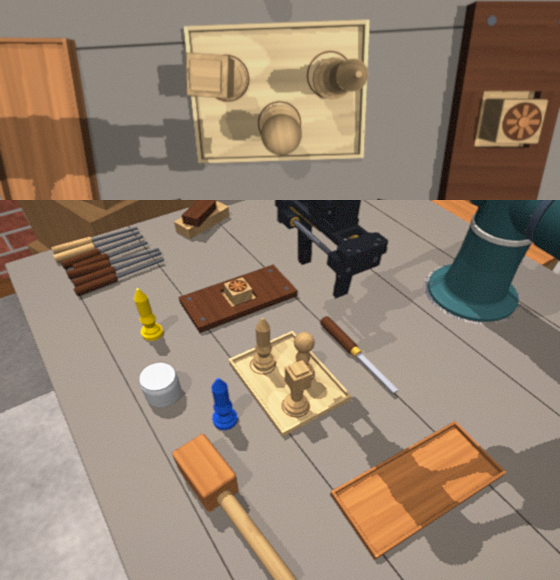

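Picture m9: all three finials stand on their old spots, the scene positions match the first picture. The rosette is in the pocket, and the tin, mallet and chisel have not moved. Handing in.

```bash
python3 -c "
from cell import env
print(env.close_job())"
```

```text
the job is handed in; nothing more can be done
None
```

I handed the job in at about 46 s: the rosette lies face up in the pocket, and all three finials stand upright back on their spots. The mallet, chisel and tin look undisturbed in the last pictures; the hand-in returned no verdict.

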